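# Dip a lemon in the wire basket and lift the basket out to drain

### The job

The lemon at the front edge of the worktop is to be dipped to take its wax off: pick it up and lower it gently into the wire basket standing in the steel pot, without dropping or pressing it, and let it go. Then take the basket by its upright black grip, draw it level, straight up out of the pot with the lemon in it, and only once it is clear tip it over to a slope of about 40 degrees so that it drains. Finish while still holding it like that, steady, with the basket's middle over the pot's mouth and its base a good 7 cm above the pot's rim; leave the pot and everything else where they stand.

Things in the scene. Friction and masses are not known exactly. Their poses are not given: they have to be found in the camera images.
- pot: Round steel cooking pot, open on top, loose (about 1.1 kg). Outside 170 mm across and 80 mm high, wall 4 mm, inner floor 5 mm above its underside. Two loop handles stick out at its own +y and -y to 116 mm from the axis, at 58 to 66 mm height. The wall shelf above begins at x = 0.62, z = 0.54, the tall cupboard at y = 0.37. Origin: centre of its underside; z up.
- basket: Round wire basket, about 0.16 kg, loose, standing on the pot's floor, 4 to 6 mm to spare all round, rim level with the pot's. 134 mm across at the base, 150 mm at the rim, 75 mm deep; inside 130 mm across, floor 4 mm above the underside. One upright black grip, carried by two wires, stands outside its rim at its own +x. Origin: centre of its underside; z up its axis.
- basket_grip (a point): Middle of the basket's black moulded grip: 92 mm from the basket's axis along its +x, 135 mm above its underside. The grip is 14 mm thick (x), 24 mm wide (y) and 66 mm tall (100 to 166 mm above the underside); take it across either. The load hangs off to one side: clamp it with about 40 N. Axes as the basket's.
- basket_mid (a point): Middle of the basket's inside space: on its axis, 37.5 mm above its underside. Axes as the basket's.
- basket_base (a point): Centre of the basket's underside. Axes as the basket's.
- lemon: Lemon, about 0.11 kg, firm, lying on the strip of worktop in front of the sink, one of three rounded things there (the two others are garlic bulbs; the lemon far right by the hob is not meant). 78 mm long (its own x), 55 mm wide (y), 56 mm high (z). Origin: centre of its underside as it lies at the start.
- lemon_center (a point): Centre of the lemon, 28 mm above its underside. Axes as the lemon's.
- garlic_large: Bystander: garlic bulb, 60 mm across, 59 mm high. Origin: centre of its underside.
- garlic_small: Bystander: garlic bulb, 53 mm across, 52 mm high. Origin: centre of its underside.
- glass: Bystander: clear drinking glass standing upside down behind the pot at the left, 64 mm across, 89 mm high. Origin: centre of its underside.
- timer: Bystander: round kitchen timer at the right, 59 mm across, 47 mm high. Origin: centre of its underside.

How it is judged:
By the outcome, as a careful person would: the job done as asked, in the order asked, and still so for the second after the job is handed in, while the arm keeps its last pose, push and grip.
It also fails if it takes over 51 s, if anything falls off the work surface, if the arm or the gripper's body presses on something with over 40 N, if the wrist force passes 120 N, or if a joint passes its speed limit or range.

### The arm

A 6-joint arm with a two-finger parallel gripper is mounted at the origin on a cart in front of the work surface, level with it; the furniture and walls round the work are solid. World frame = base frame: x ahead of the robot, y to its left, z up, the work surface at z = 0. Lengths are in m, angles in degrees, forces in N, time in s.
With the tool pointing down it reaches from about 0.325 to 0.775 m from the base axis. Payload 5.5 kg.
Tool frame: the origin (TCP) lies at the centre of the arm's flange, where the gripper is bolted on; the fingertips stand 182 mm ahead of it and the grasp point (between the pads) lies 163 mm ahead of it; z points along the fingers, y is the line along which they close (so a half turn about z gives the same grasp; the last joint's range is limited). The gripper opens to 88 mm and grips with 3 to 60 N. Pads are 20 mm wide; open, the fingers measure 115 mm over their backs; the gripper's body (75 mm by 178 mm) begins 61 mm behind the grasp point.
Start: joints at [62.527, 5.22, 70.514, -0, 104.267, -3.249], TCP at [0.246, 0.547, 0.405] pointing down, gripper open.
Joint ranges: [-164.24, 164.24], [-49.07, 125.15], [9.68, 141.18], [-86.29, 266.29], [3.28, 154.24], [-151.56, 151.56]. Speed limits (degrees/s): [147.25, 147.25, 172.46, 180, 180, 180].

### API

Orientations are given as [roll, pitch, yaw] about the fixed x, y, z axes, in that order (R = Rz(yaw) Ry(pitch) Rx(roll)).
In Python, from station import r gives the robot as it stands. The module is installed in compiled form; this text tells all that it offers. Calls block until the motion is done:
- r.reach(position, orientation): joint-space move of the TCP to a pose.
- r.servo_line(position, rotation=None, speed=0.15): straight line of the TCP; rotation=None keeps the orientation; speed is the mean speed in m/s.
- r.move_joints(angles): joint-space move.
- r.let_go() and r.grab(squeeze=None): open the fingers fully, or close them until they stop; squeeze is the grip in N (None keeps the last).
- r.wait(seconds).
- r.inverse_kinematics(position, orientation): joint angles nearest the present ones, or None.
- r.sense(): the state.
- r.snapshot(name): name is "side" or "top"; returns a dict with "frame" (420x560x3 uint8, red, green, blue), "fx", "fy", "cx", "cy" (pixels), "R" (3x3) and "t" (3): a world point X has camera coordinates R X + t. Camera axes: x right, y down, z forward; pixel columns grow to the right and rows downward; lengths in m; the calibration is good to about 2 mm. A picture is of the moment at which its call begins. There is no depth.
A pose or a line that the arm cannot do raises r.IKError and nothing moves.
- r.hand_in(): hands the job in; it is judged then, once.
The state is a dict: "clock": time; "joints": joint angles; "joint_vel": joint speeds; "joint_torque": joint torques, N m; "tcp_pos": TCP position; "orientation": TCP orientation; "contact_force": force on the tool from outside, world axes, zero at the start; "torque": the same for the moment, N m; "opening": finger opening in m; "gripper_force": force on a finger pad.
Only numpy, scipy, OpenCV 4.12 (cv2) and the standard library are available. Lean on these libraries where they do the work, as an engineer would, in place of code of your own. Each camera call takes 0.05 s, during which the arm holds its last target. There are 200 camera calls.

## Working session

There is one attempt and no reset: what is moved stays moved. The work goes in short steps, each a Python script; the robot and the scene stay as the last script left them, time stands still between calls to the robot, and variables do not carry over. Pictures are saved under pics/ and viewed, at most 10 in all, crops included, and the job is handed in when it is done.

```bash
mkdir -p pics; python3 - <<'E'
from station import r
import cv2,numpy as np
for n in("side","top"):
    s=r.snapshot(n); cv2.imwrite(f"pics/{n}0.png",cv2.resize(s["frame"][:,:,::-1],(800,600),interpolation=cv2.INTER_CUBIC))
    np.savez(f"{n}.npz",**s); print(n,s["fx"],s["cx"],s["cy"],np.round(s["R"],3).tolist(),np.round(s["t"],3), "cam",np.round(-np.array(s["R"]).T@s["t"],3))
print(r.sense())
E
```

```text
side 523.0245674659925 287.64514053946766 200.69574246304478 [[0.938, -0.346, -0.003], [-0.186, -0.496, -0.848], [0.292, 0.796, -0.53]] [-0.527  0.147  1.3  ] cam [ 0.142 -1.144  0.811]
top 473.8646463413411 270.28670717332653 210.51735908779128 [[0.027, -1.0, -0.013], [-0.982, -0.024, -0.187], [0.187, 0.018, -0.982]] [-0.073  0.524  1.213] cam [ 0.29  -0.082  1.288]
{'clock': 0.1, 'joints': array([ 6.25249895e+01,  5.25826970e+00,  7.05758387e+01, -1.04078976e-03,
        1.04265529e+02, -3.24706413e+00]), 'joint_vel': array([ 0.0291269 , -0.12055303, -0.28775961,  0.0080483 , -0.02520173,
       -0.06637902]), 'joint_torque': array([ 2.58410975e-03, -4.47854984e+01, -4.07571065e+01,  7.00620585e-02,
        2.84795609e-02, -9.83430391e-05]), 'tcp_pos': array([0.24623324, 0.54720228, 0.40361669]), 'orientation': array([-1.79900465e+02, -4.63612244e-03,  1.55771794e+02]), 'contact_force': array([ 0.44908577, -0.61543618,  0.31140758]), 'torque': array([ 0.015052  ,  0.01726393, -0.03761936]), 'gripper_force': 0.0, 'opening': 0.08802930640585804}
```

View pics/side0.png

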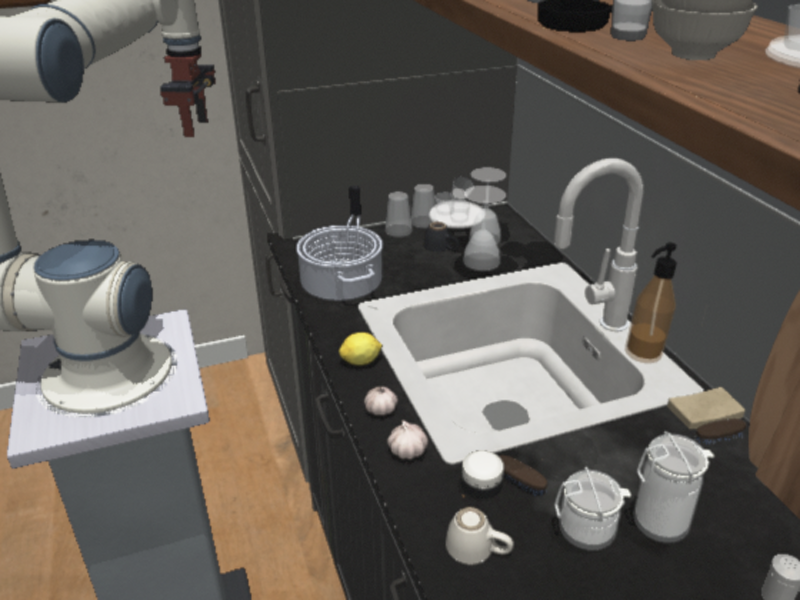

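View pics/top0.png

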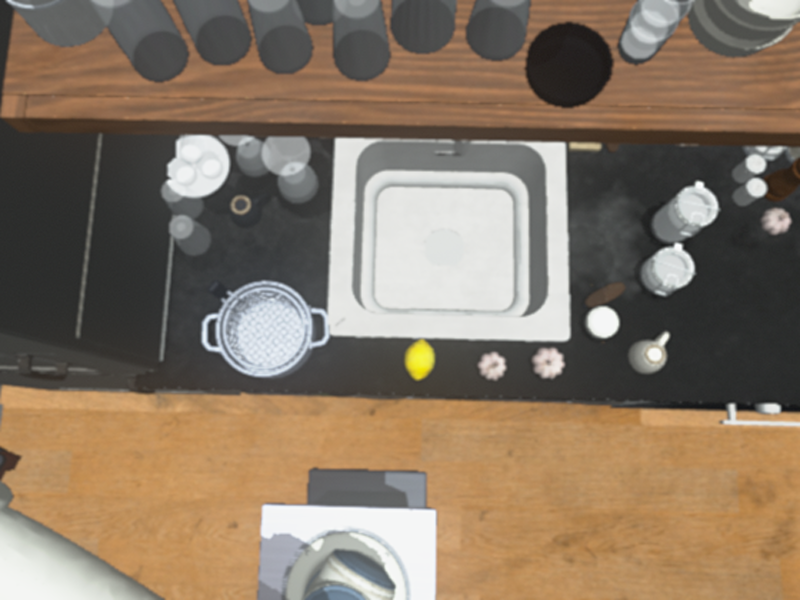

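The side view shows the pot at about (341,262), its grip at (355,200) and the lemon at (360,349). In the top view the pot is at (266,328), the grip at (220,292) and the lemon at (420,360). I'll enlarge these areas.

```bash
python3 - <<'E'
import cv2,numpy as np
def crop(n,x,y,w,h,k):
    f=np.load(n+".npz")["frame"][:,:,::-1]; return cv2.resize(f[y:y+h,x:x+w],None,fx=k,fy=k,interpolation=cv2.INTER_CUBIC)
a=crop("top",130,190,100,80,6); b=crop("side",200,120,75,100,6)
cv2.imwrite("pics/topc.png",a)
cv2.imwrite("pics/sidec.png",b)
# lemon masks
for n in("top","side"):
    f=np.load(n+".npz")["frame"]; h=cv2.cvtColor(f,cv2.COLOR_RGB2HSV)
    m=cv2.inRange(h,(24,150,90),(35,255,255)); k,l,s,c=cv2.connectedComponentsWithStats(m)
    for i in range(1,k):
        if s[i,4]>40:
            p=cv2.fitEllipse(np.argwhere(l==i)[:,::-1].astype(np.float32)); mm=cv2.moments((l==i).astype(np.uint8)); print(n,s[i],c[i],np.degrees(.5*np.arctan2(2*mm["mu11"],mm["mu20"]-mm["mu02"])))
E
```

```text
top [284 238  19  28 414] [293.16666667 251.62560386] -83.63652792075177
side [238 234  10  16  99] [242.62626263 242.75757576] -72.86872063883263
```

View pics/topc.png

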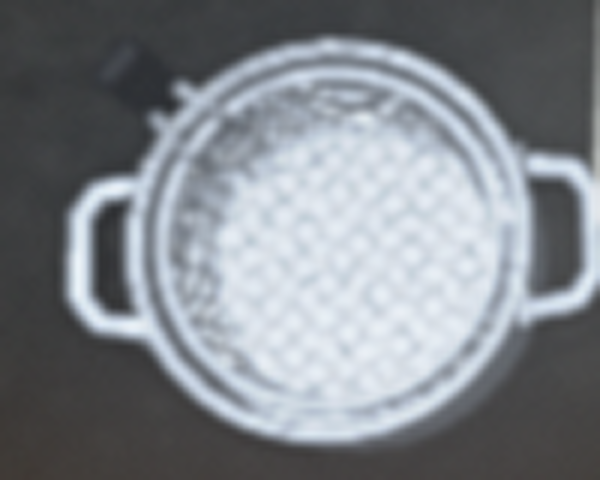

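View pics/sidec.png

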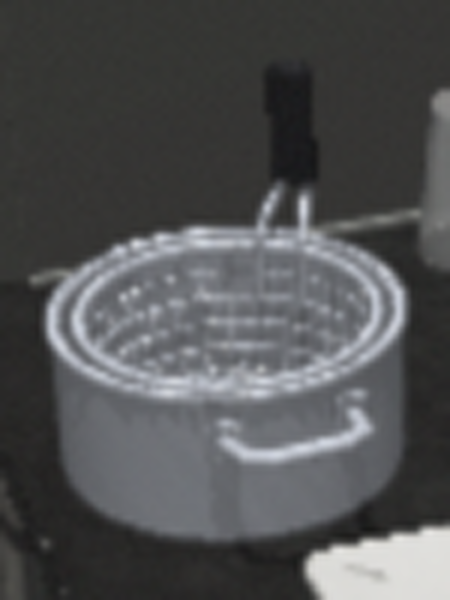

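The top crop shows the pot rim centred at (329,241) and the basket rim at (330,239), with the grip around (140,80) in crop pixels. In the side crop, the grip runs from (289,66) to (296,180) and the rim centre is at (227,313).

```bash
cat > h.py <<'E'
import numpy as np,cv2
C={n:dict(np.load(n+".npz")) for n in("top","side")}
def onz(n,uv,z):
    c=C[n]; d=c["R"].T@np.array([(uv[0]-c["cx"])/c["fx"],(uv[1]-c["cy"])/c["fy"],1]); o=-c["R"].T@c["t"]; return o+d*(z-o[2])/d[2]
def proj(n,X):
    c=C[n]; q=np.asarray(X)@c["R"].T+c["t"]; return np.stack([c["fx"]*q[...,0]/q[...,2]+c["cx"],c["fy"]*q[...,1]/q[...,2]+c["cy"]],-1)
def tri(a,b):
    A=[]
    for n,uv in(("top",a),("side",b)):
        c=C[n]; K=np.array([[c["fx"],0,c["cx"]],[0,c["fy"],c["cy"]],[0,0,1]]); A.append(K@np.c_[c["R"],c["t"]])
    X=cv2.triangulatePoints(A[0],A[1],np.array(a,float),np.array(b,float))[:,0]; return X[:3]/X[3]
T=lambda u,v:(130+u/6-.42,190+v/6-.42)
S=lambda u,v:(200+u/6-.42,120+v/6-.42)
E
python3 - <<'E'
from h import *
from scipy.optimize import least_squares
a=np.linspace(0,2*np.pi,361)
def circ(n,x,y,z,r):
    p=proj(n,np.c_[x+r*np.cos(a),y+r*np.sin(a),0*a+z]); return np.array([p[:,0].min(),p[:,0].max(),p[:,1].min(),p[:,1].max()])
def fit(n,z,r,ext):
    l,rt,t,b=ext; F=T if n=="top" else S; o=np.r_[F(l,t),F(rt,b)][[0,2,1,3]]
    s=least_squares(lambda p:circ(n,p[0],p[1],z,r)-o,[.5,.2]); return s.x,s.fun.round(1)
print("pot",fit("top",.08,.085,(128,530,40,443)),fit("side",.08,.085,(47,407,228,398)))
print("bask",fit("top",.08,.075,(158,503,68,410)),fit("side",.08,.075,(75,380,240,382)))
print("grip",tri(T(140,80),S(293,123)))
for z,p in((.171,(125,58)),(.138,(140,80))):print("gripT",onz("top",T(*p),z))
print("gripS",onz("side",S(293,123),.14),onz("side",S(289,66),.171))
for n,x,y in(("top",(270,315),(230,275)),("side",(230,275),(225,265))):
    f=C[n]["frame"];m=cv2.inRange(cv2.cvtColor(f,cv2.COLOR_RGB2HSV),(18,110,40),(40,255,255));k=np.zeros_like(m);k[y[0]:y[1],x[0]:x[1]]=m[y[0]:y[1],x[0]:x[1]]
    mm=cv2.moments(k,True);c=(mm["m10"]/mm["m00"],mm["m01"]/mm["m00"]);ang=.5*np.arctan2(2*mm["mu11"],mm["mu20"]-mm["mu02"]);d=np.array([np.cos(ang),np.sin(ang)])*8
    p=onz(n,c,.028);q=onz(n,c+d,.028)-p;print("lemon",n,c,cv2.boundingRect(k),p,"yaw",np.degrees(np.arctan2(q[1],q[0])))
    # fit ellipsoid
    u,v=np.mgrid[0:np.pi:40j,0:2*np.pi:60j];P=np.stack([.039*np.cos(u),.0275*np.sin(u)*np.cos(v),.028*np.sin(u)*np.sin(v)],-1).reshape(-1,3)
    cnt=max(cv2.findContours(k,0,1)[0],key=len)
    def res(s):
        c_,s_=np.cos(s[2]),np.sin(s[2]);Q=P@np.array([[c_,s_,0],[-s_,c_,0],[0,0,1]])+[s[0],s[1],.028]
        h=cv2.convexHull(proj(n,Q).astype(np.float32)); return [cv2.pointPolygonTest(h,(float(a),float(b)),True) for a,b in cnt[:,0]]
    for y0 in(0,-.3,.3):
        s=least_squares(res,[p[0],p[1],y0],diff_step=1e-2);print(s.x[:2],np.degrees(s.x[2]),s.cost)
E
```

```text
pot (array([0.46487167, 0.16006693]), array([ 0.7, -0.6,  1. , -1. ])) (array([0.46463069, 0.15812368]), array([ 0.6, -0.6,  0.1,  0. ]))
bask (array([0.4658408 , 0.15947528]), array([-0.2,  0.2, -0.2,  0.2])) (array([0.46534863, 0.16003215]), array([-0.5,  0.5, -0.7,  0.5]))
grip [0.52161234 0.2311709  0.13714466]
gripT [0.52338359 0.22873002 0.171     ]
gripT [0.5211121  0.23098726 0.138     ]
gripS [0.52028778 0.22537107 0.14      ] [0.51954834 0.22508542 0.171     ]
lemon top (293.28691983122366, 251.63080168776372) (283, 238, 22, 29) [ 0.42003137 -0.12365545  0.028     ] yaw -6.6068313156077405
[ 0.42024369 -0.12363012] 4.956166913859338e-09 15.570440678627719
[ 0.4203242  -0.12368907] -6.608085206736 12.530649789537126
[ 0.42032257 -0.12368712] -6.592596924517309 12.529779275439145
lemon side (251.3320610687023, 243.64312977099237) (237, 232, 30, 24) [ 0.41847591 -0.12508774  0.028     ] yaw -5.921018356421187
[ 0.41921318 -0.12471073] 12.199895045155563 27.66761216031723
[ 0.41921317 -0.12471073] 12.207303853823541 27.667607372743188
[ 0.41921167 -0.12470666] 12.459854784740115 27.66787156172686
```

```bash
cat >> h.py <<'E'
from scipy.spatial.transform import Rotation as Rn
POT=np.array([.4655,.1597]); YAW=50.5; L=np.array([.4200,-.1240]); LY=-5.
def rpy(R): return R.as_euler("xyz",degrees=True)
def basket_tcp(base,tip,dz=0):   # TCP for basket underside pose, tilted inward by tip
    B=Rn.from_euler("z",YAW,degrees=True)*Rn.from_euler("y",-tip,degrees=True)
    return base+B.apply([.092,0,.135+dz+.163]), rpy(B*Rn.from_euler("xyz",[180,0,90],degrees=True))
def tipped(tip,midz):
    B=Rn.from_euler("z",YAW,degrees=True)*Rn.from_euler("y",-tip,degrees=True)
    return basket_tcp(np.r_[POT,midz]-B.apply([0,0,.0375]),tip)
E
python3 - <<'E'
from h import *
from station import r
chk=[("lem",([*L,.191],[180,0,LY])),("lemup",([*L,.38],[180,0,LY])),("place",([*POT,.2],[180,0,YAW])),("placeup",([*POT,.38],[180,0,YAW])),
 ("grip",basket_tcp(np.r_[POT,.005],0)),("up",basket_tcp(np.r_[POT,.16],0))]+[(f"t{t}",tipped(t,.1975+.045*t/40)) for t in(10,20,30,40)]
ok=True
for n,(p,o) in chk:
    q=r.inverse_kinematics(p,o); print(n,np.round(p,3),np.round(o,1),None if q is None else np.round(q,1)); ok&=q is not None
assert ok
t=r.sense(); r.servo_line([.27,.25,.405],speed=.25)
r.reach([*L,.36],[180,0,LY]); s=r.sense(); print(s["clock"],s["tcp_pos"],s["joints"],s["contact_force"])
for n in("top","side"):
    f=r.snapshot(n)["frame"]; cv2.imwrite(f"pics/{n}1.png",cv2.resize(f[:,:,::-1],(800,600)))
E
```

```text
lem [ 0.42  -0.124  0.191] [180.   0.  -5.] [-20.9 -16.9 113.   -0.   83.9  74.1]
lemup [ 0.42  -0.124  0.38 ] [180.   0.  -5.] [-20.9 -20.2  96.3  -0.  103.9  74.1]
place [0.466 0.16  0.2  ] [180.    0.   50.5] [ 15.   -8.2 104.6  -0.   83.6  54.5]
placeup [0.466 0.16  0.38 ] [180.    0.   50.5] [ 15.  -11.7  89.3  -0.  102.4  54.5]
grip [0.524 0.231 0.303] [180.    0.  140.5] [ 20.4   1.2  85.    0.   93.8 -30.1]
up [0.524 0.231 0.458] [180.    0.  140.5] [ 20.4   2.   68.5   0.  109.6 -30.1]
t10 [0.494 0.195 0.481] [170.   -0.  140.5] [ 16.1  -7.6  75.6   5.8 103.7 -32.7]
t20 [0.464 0.158 0.496] [160.    0.  140.5] [ 10.5 -16.9  82.8  12.8  98.3 -36.4]
t30 [0.433 0.121 0.503] [150.    0.  140.5] [  3.3 -25.8  90.1  21.6  94.  -41.5]
t40 [0.404 0.085 0.501] [140.    0.  140.5] [ -5.5 -34.1  97.5  32.2  91.3 -47.8]
3.0167 [ 0.42029215 -0.1233434   0.36000819] [-2.08153349e+01 -2.03781365e+01  9.84251505e+01  2.13398766e-02
  1.01961144e+02  7.40547069e+01] [-0.04705181  0.15224685 -0.06948763]
```

```bash
python3 - <<'E'
from h import *
from station import r
r.servo_line([*L,.191],speed=.12); r.grab(8); r.wait(.2); s=r.sense(); print(s["clock"],s["opening"],s["gripper_force"],s["contact_force"],s["tcp_pos"])
r.servo_line([*L,.38],speed=.15); s=r.sense(); print(s["clock"],s["opening"],s["gripper_force"],s["contact_force"])
f=r.snapshot("side")["frame"]; g=r.snapshot("top")["frame"]
a=cv2.resize(f[60:260,180:360,::-1],(540,600)); cv2.imwrite("pics/side2.png",a)
E
```

```text
5.5 0.053617113286573495 8.000040063634515 [-0.59760698  0.87261676  0.55329261] [ 0.42002472 -0.12399798  0.19104591]
6.9083 0.05384786550925284 7.999940545996651 [ 0.42971937  0.1772425  -0.7176487 ]
```

View pics/side2.png

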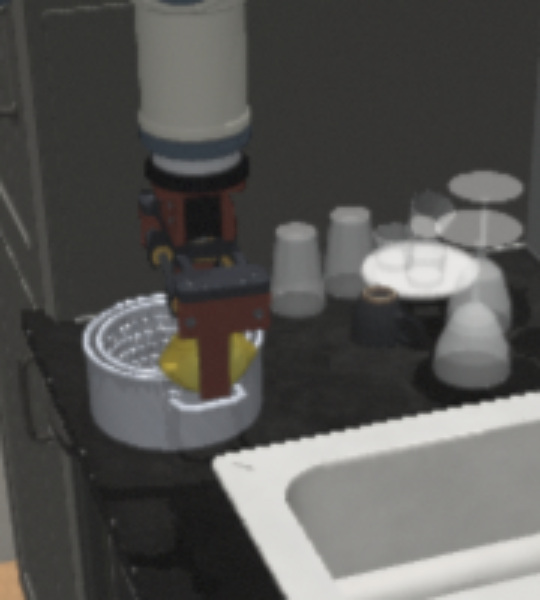

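The lemon is held level between the pads, at about (210,360) in the crop. I'll carry it to the basket and lower it with a force check.

```bash
python3 - <<'E'
from h import *
from station import r
r.reach([*POT,.38],[180,0,YAW]); r.wait(.3)
r.servo_line([*POT,.215],speed=.1); r.wait(.3); f0=r.sense()["contact_force"][2]
for z in np.arange(.208,.198,-.0015):
    r.servo_line([*POT,z],speed=.02); r.wait(.1); f=r.sense()["contact_force"][2]; print(round(z,4),round(f-f0,2))
    if f-f0>.5: break
r.let_go(); r.wait(.3); s=r.sense(); print(s["clock"],s["opening"],s["contact_force"])
r.servo_line([*POT,.38],speed=.12); s=r.sense(); print(s["clock"],s["contact_force"],s["tcp_pos"])
P,O=basket_tcp(np.r_[POT,.07],0); r.reach(P,O); print(r.sense()["clock"])
r.wait(.2)
f=r.snapshot("side")["frame"]; g=r.snapshot("top")["frame"]
a=cv2.resize(f[100:220,190:290,::-1],(500,600),interpolation=2); cv2.imwrite("pics/side3.png",a)
cv2.imwrite("pics/top3.png",cv2.resize(g[180:280,120:250,::-1],(780,600),interpolation=2))
E
```

```text
0.208 -0.03
0.2065 -0.77
0.205 0.5
0.2035 0.44
0.202 -0.83
0.2005 -0.29
0.199 7.69
14.2167 0.08791506615072235 [ 0.03733732  0.76694429 -0.17487963]
15.875 [0.01257111 0.14501957 0.09917443] [0.465476   0.15968791 0.37902893]
17.2
```

View pics/side3.png

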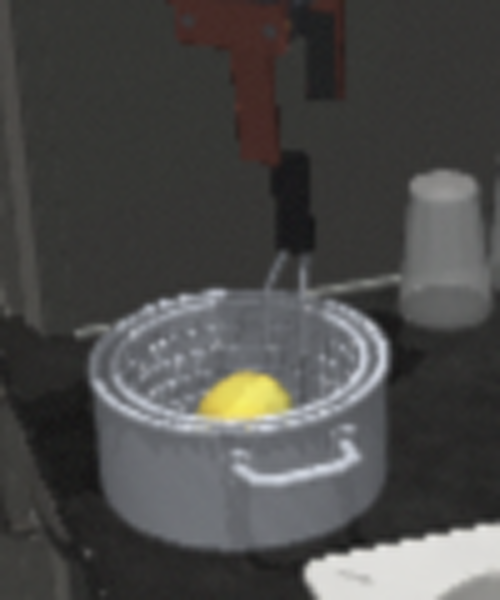

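The lemon lies in the basket at about (247,397), with pot and basket unmoved. The open fingers straddle the grip at about (292,200). Next I descend, clamp it, lift straight up and look.

```bash
python3 - <<'E'
from h import *
from station import r
P,O=basket_tcp(np.r_[POT,.005],0)
r.servo_line(P,speed=.08); s=r.sense(); print(s["clock"],s["contact_force"])
r.grab(40); r.wait(.4); s=r.sense(); print(s["clock"],s["opening"],s["gripper_force"],s["contact_force"],s["torque"],s["tcp_pos"])
for dz in(.02,.155):
    r.servo_line(P+[0,0,dz],speed=.05 if dz>.02 else .03); s=r.sense(); print(s["clock"],s["contact_force"],s["torque"],s["opening"])
f=r.snapshot("side")["frame"]; g=r.snapshot("top")["frame"]
cv2.imwrite("pics/side4.png",np.hstack([cv2.resize(f[70:220,190:290,::-1],(400,600),interpolation=2),cv2.resize(g[170:290,125:205,::-1],(400,600),interpolation=2)]))
E
```

```text
18.4583 [-0.07700841 -0.05338159  1.23308561]
19.9917 0.01377499742214838 39.996360540390015 [ 0.72709458  1.11998013 -1.34159199] [ 0.21336371 -0.23945584  0.06000322] [0.52406485 0.23073393 0.30305921]
20.8083 [ 0.11545771  0.33057838 -2.48018754] [ 0.11989944 -0.12497642 -0.02348716] 0.014254730838917493
23.6583 [-0.79634934  0.48161003 -1.9333642 ] [ 0.14470385 -0.10178073 -0.06132596] 0.01375824201031864
```

View pics/side4.png

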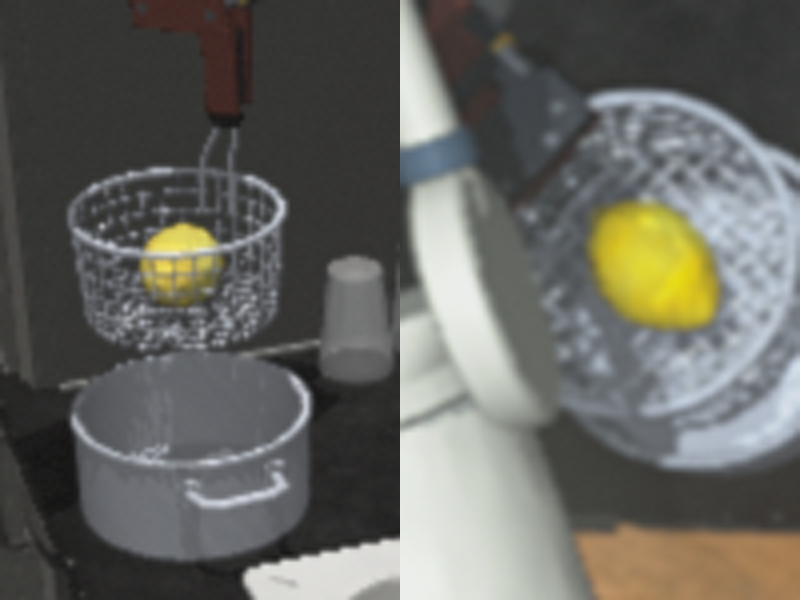

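The basket is clear, level and about 16 cm up, with the lemon in it at (180,263), and the pot has not moved. Now I tip it in steps.

```bash
python3 - <<'E'
from h import *
from station import r
for t in(8,16,24,32,40):
    r.servo_line(*tipped(t,.1975+.045*t/40),speed=.03)
r.wait(1); s=r.sense(); print(s["clock"],s["contact_force"],s["torque"],s["opening"],s["gripper_force"],s["tcp_pos"],s["orientation"],np.abs(s["joint_vel"]).max())
f=r.snapshot("side")["frame"]; g=r.snapshot("top")["frame"]
cv2.imwrite("pics/side5.png",np.hstack([cv2.resize(f[70:220,190:290,::-1],(400,600),interpolation=2),cv2.resize(g[170:290,125:205,::-1],(400,600),interpolation=2)]))
E
```

```text
32.0833 [ 0.44299564 -0.64332036 -2.77570926] [-0.47530419  0.35673804 -0.01270899] 0.013753997726447548 39.996267557144165 [0.40383206 0.08486912 0.50115287] [ 1.40001673e+02 -4.18672174e-03  1.40500615e+02] 0.08113709317377807
```

View pics/side5.png

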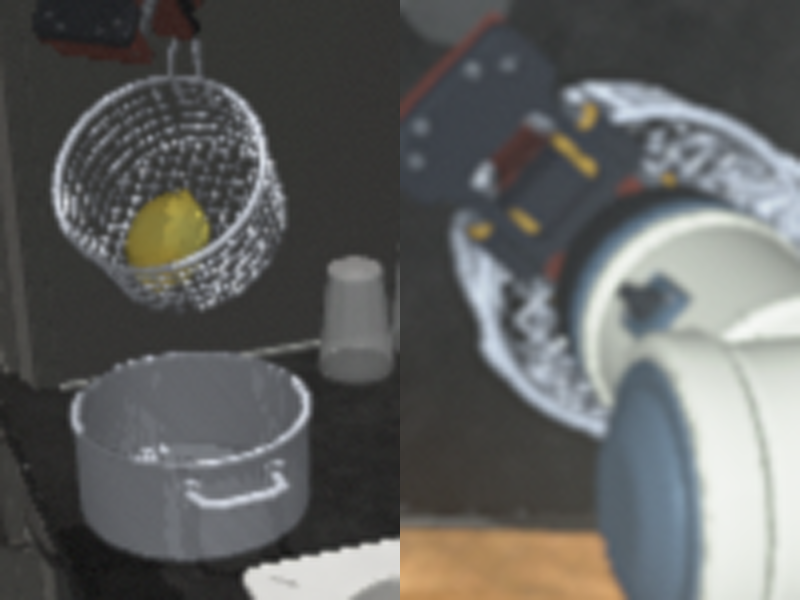

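The basket hangs tipped over the pot with the lemon against its low wall at (168,240), rim centre at about (160,172). I'll check that against the prediction before handing in.

```bash
python3 - <<'E'
from h import *
from station import r
p=proj("side",np.array([.450,.141,.271])); a=np.linspace(0,6.283,200)
B=Rn.from_euler("z",YAW,degrees=True)*Rn.from_euler("y",-40,degrees=True)
q=(proj("side",np.array([.450,.141,.271])+B.apply(np.c_[.075*np.cos(a),.075*np.sin(a),0*a]))-[190,70])*4
d=q-q.mean(0)
print((p-[190,70])*4,"pred ext",q.min(0),q.max(0)," seen ~ (52,75)-(270,272)")
if np.abs(np.r_[q.min(0),q.max(0)]-[52,75,270,272]).max()<16: print(r.hand_in())
E
```

```text
[160.41263244 169.09716836] pred ext [54.39383848 70.76056697] [268.60444242 270.74015764]  seen ~ (52,75)-(270,272)
the job is handed in; nothing more can be done
None
```

The job is handed in at about 32 s: the lemon is in the basket, and the arm is holding the basket steady by its grip, tipped about 40° over the pot, its lowest edge about 9 cm above the rim by the arm's pose; the pot looked unmoved in the last picture.

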